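Raise the microscope lamp by four clicks

ROBOT

A 6-joint arm with a two-finger parallel gripper is mounted at the origin on the work surface. World frame = base frame: x ahead of the robot, y to its left, z up, the work surface at z = 0. Lengths are in m, angles in rad, forces in N, time in s.
With the tool pointing down it reaches from about 0.4 to 0.825 m from the base axis. Payload 7 kg.
Tool frame: the origin (TCP) lies at the very end of the fingers, on their centre line; the grasp point (between the pads) lies 19 mm behind it; z points along the fingers, y is the line along which they close (so a half turn about z gives the same grasp; the last joint's range is limited). The gripper opens to 88 mm and grips with 3 to 60 N. Pads are 19 mm wide; open, the fingers measure 130 mm over their backs; the gripper's body (78 mm by 193 mm) begins 47 mm behind the grasp point.
Start: joints at [0.288, 0.359, 0.012, 0, -1.224, -0.288], TCP at [0.675, -0, 0.198] pointing down, gripper open.
Joint ranges: [-3.07, 3.07], [-1.43, 2.12], [-1.02, 1.25], [-3.03, 1.67], [-3.05, -0], [-3.03, 3.03]. Speed limits (rad/s): [2.39, 2.39, 3.01, 3.14, 3.14, 3.14].

INTERFACE

Orientations are given as a unit quaternion [x, y, z, w].
In Python, from station import manip gives the robot as it stands. The module is installed in compiled form; this text tells all that it offers.
- The arm moves only by the tool play_rows, never from a script. Its arguments are lists of equal length, an entry for each row: "turn": the turn, a rotation vector about the tool's x, y, z in degrees, a list of three; "travel": the shift along the tool's x, y, z in cm, a list of three; "fingers": the opening, from 0 (shut) to 1 (fully open). A call has exactly 5 rows; each row shifts and turns the commanded pose from where the row before left it, along the tool's axes as they then stand; what a row does not reach is not made up. A row lasts 1/10 s, in which the tool goes at most 50 mm and 8.59 degrees, less where a joint would pass 70% of its speed; a pose out of reach is approached as far as the arm can. A call is refused whole if a number of a shift passes 5 or a number of a turn 8.59, either way. A call with a gripper value outside its range is refused whole. The fingers move at their own pace and stop on an object; "force" is the grip in N (left out, the last holds). Time passes only in rows, so rows that do not move let the fingers close, or fill a call up. It gives the time, the measured TCP pose, the force, the opening and the grip force at its end, in the units of the state.
- manip.read_state(): the state, without advancing time (a new reading comes with each control period).
- manip.camera(name): name is "scene" or "side" or "wrist"; returns a dict with "pixels" (384x512x3 uint8, blue, green, red), "mtx" (3x3 intrinsics, pixels), "xyz" and "attitude" of the camera in the world; the wrist camera has in their place "tool_from_camera" (4x4, takes a point from camera to tool coordinates, whose origin is the TCP and whose axes are the flange's). Camera axes: x right, y up, looking along -z (the intrinsics and any distortion apply to the point x, -y, -z); pixel columns grow to the right and rows downward; lengths in m; the calibration is good to about 2 mm. A picture is of the moment at which its call begins: read the wrist's pose just before it. There is no depth.
- manip.finish_job(): hands the job in; it is judged then, once.
Trained networks look in a picture, given as the dict that the camera call returned (one of the last four; its "shot" number tells which), for a name from the list of things; names that differ only in an ending like _2 or _b are one class to them, and where a whole thing is asked for, a point or a joint stands for the part that bears it (a point fixed in the world has none). Each returns a list of dicts, best first, with "score" (0 to 1); they miss things now and then, are a little off and sometimes report something else, mostly with a low value. They report only what shows in the picture. A call takes as long as a camera call.
- manip.look_for(picture, query): "extent" ([centre column, centre row, width, height] in pixels, round what is visible of it).
- manip.trace(picture, query): "pixels" (384x512 bool, what is visible of it) and "extent" ([centre column, centre row, width, height] in pixels, round what is visible of it).
The state is a dict: "time": time; "joint_pos": joint angles; "qvel": joint speeds; "effort": joint torques, N m; "tcp_pos": TCP position; "tool_rot": TCP orientation; "ft_force": force on the tool from outside, world axes, zero at the start; "ft_torque": the same for the moment, N m; "opening": finger opening in m; "gripper_force": force on a finger pad.
Only numpy, scipy, OpenCV 4.12 (cv2) and the standard library are available. Lean on these libraries where they do the work, as an engineer would, in place of code of your own. Each camera call takes 0.05 s, during which the arm holds its last target. There are 200 camera calls.

TASK

The microscope lamp is too dim. Put a fingertip in the notch of the big click-stop dial on top of the lamp unit and push it clockwise (seen from above) by exactly four clicks, never on past the fourth and never the other way; then press the round key beside the dial fully down to set it, and let it go. Push gently, and leave the tube rack, the dishes and the vial where they stand, neither lifted nor shifted.

Things in the scene. Friction and masses are not known exactly. Their poses are not given: they have to be found in the camera images.
- dial (a joint): the dial's turn, rad: 0 at the start of every run, at rest in a click-stop, whichever way its notch points; it grows clockwise seen from above. 12 stops a turn, 30 degrees (0.524) apart. Leaving a stop takes a torque of up to 0.1 N m (about 3 N at the notch); past half-way it snaps on into the next stop ahead of the finger, before half-way it falls back. No end stop within four clicks.
- dial_axis (a point): centre of the dial's top face, on its upright axis, 93 mm above the work surface. The dial is a black disc 104 mm across, too wide to grip, with a 100 degree pie-shaped notch cut in from the rim to a hub of 10 mm radius. The notch is 24 mm deep; its floor, a grey plate 69 mm above the work surface, turns along. A white line on the top lies opposite the notch.
- dial_notch (a point): point on the notch's centre line, 36 mm from the dial's axis, level with the dial's top face (93 mm above the work surface); turns with the dial. The notch's two upright side walls lie 50 degrees either side of the line from the axis through this point: to turn the dial clockwise, push the wall that lies clockwise of it seen from above.
- scale: fixed flat aluminium ring plate round and under the dial, 132 mm across, its top 64 mm above the work surface, with 12 equal dark marks, one at each stop; origin on the dial's axis, 60 mm above the work surface.
- key (a joint): how far the key is pressed, m: 0 up, 0.006 fully down. A spring pushes it up; fully down takes about 5 N.
- key_face (a point): centre of the top of the round key, a black cap 32 mm across in a grey collar 44 mm across; when up, its top lies 82 mm above the work surface and 10 mm above its collar. It moves straight down 6 mm and springs back.
- unit: the lamp unit, a white case 200 mm (its x) by 260 mm (its y) by 60 mm high, fixed to the bench; origin under its centre. The dial's axis is at x 0, y +55 mm and the key at x 0, y -85 mm in its frame.
- rack: bystander: loose steel rack 50 x 120 mm with four capped glass tubes, 110 mm high; origin under its centre. Leave it alone.
- dishes: bystander: two clear round dishes stacked as one piece, 92 mm across, 34 mm high; origin under their centre. Leave alone.
- vial: bystander: loose amber vial 36 mm across, 75 mm high; origin under its centre. Leave it alone.

How it is judged:
By the outcome, as a careful person would: the job done as asked, in the order asked, and still so for the second after the job is handed in, with the robot touching nothing.
It also fails if it takes over 61 s, if anything falls off the work surface, if the arm or the gripper's body presses on something with over 40 N, if the wrist force passes 120 N, or if a joint passes its speed limit or range.

## Working session

There is one attempt and no reset: what is moved stays moved. The work goes in short steps, Python scripts to look and compute and a tool call to move; the robot and the scene stay as the last step left them, time stands still between calls to the robot, and variables do not carry over. Pictures are saved under pics/ and viewed, at most 10 in all, crops included, and the job is handed in when it is done.

Besides the shell and the picture viewer there is one more tool, called after "Request:" as name(argument=value, ...), one argument or row to a line, values as JSON. play_rows: Moves the arm, as the interface text tells. Its arguments: {"type":"object","properties":{"turn":{"type":"array"},"travel":{"type":"array"},"fingers":{"type":"array"},"force":{"type":"number"}},"required":["turn","travel","fingers"]}

```bash
mkdir -p pics; cat > h.py <<'E'
import numpy as np,cv2
from scipy.spatial.transform import Rotation as R
from station import manip
def pose(c,s=None):
    if 'tool_from_camera' in c:
        T=np.eye(4);T[:3,:3]=R.from_quat(s['tool_rot']).as_matrix();T[:3,3]=s['tcp_pos']
        return T@np.array(c['tool_from_camera'])
    T=np.eye(4);a=np.array(c['attitude']);T[:3,:3]=a if a.shape==(3,3) else R.from_quat(a).as_matrix();T[:3,3]=c['xyz'];return T
def ray(c,T,uv,z):
    p=np.linalg.solve(np.array(c['mtx']),[uv[0],uv[1],1.]);d=T[:3,:3]@[p[0],-p[1],-p[2]]
    return T[:3,3]+d*(z-T[2,3])/d[2]
def proj(c,T,X):
    q=T[:3,:3].T@(np.array(X)-T[:3,3]);p=np.array(c['mtx'])@[q[0],-q[1],-q[2]];return p[:2]/p[2]
E
cat > a.py <<'E'
from h import *
s=manip.read_state();print({k:np.round(v,3).tolist() for k,v in s.items()})
ims=[]
for n in('scene','side','wrist'):
    c=manip.camera(n);T=pose(c,s);ims.append(c['pixels']);print(n,[k for k in c],np.round(T[:3,3],3))
    for q,z in(('dial_axis',.093),('dial_notch',.093),('key_face',.082),('unit',.06),('scale',.064),('rack',.11),('dishes',.034),('vial',.075)):
        for d in manip.look_for(c,q)[:1]:
            print(q,round(d['score'],2),np.round(d['extent']),np.round(ray(c,T,d['extent'][:2],z),3))
    cv2.imwrite(f'pics/{n}0.png',c['pixels'])
E
python3 a.py
```

```text
{'time': 0.0, 'joint_pos': [0.288, 0.359, 0.011, -0.0, -1.224, -0.288], 'qvel': [0.001, -0.0, 0.0, 0.0, -0.0, -0.002], 'effort': [-0.001, -58.273, 29.306, 6.997, 0.007, -0.0], 'tcp_pos': [0.674, -0.0, 0.197], 'tool_rot': [-0.707, 0.707, 0.001, -0.001], 'ft_force': [0.815, 0.431, 0.221], 'ft_torque': [0.048, -0.038, 0.03], 'gripper_force': 0.0, 'opening': 0.087}
scene ['pixels', 'mtx', 'xyz', 'attitude', 'shot'] [ 1.338 -0.353  0.83 ]
dial_axis 0.96 [228. 198.  40.  34.] [ 0.612 -0.047  0.093]
dial_notch 0.59 [231. 196.  42.  34.] [ 0.61  -0.039  0.093]
key_face 0.51 [177. 215.   9.  10.] [ 0.598 -0.182  0.082]
unit 0.66 [211. 220. 120.  90.] [ 0.634 -0.107  0.06 ]
scale 0.6 [228. 200.  55.  42.] [ 0.592 -0.039  0.064]
rack 0.97 [252. 260.  58.  61.] [ 0.83  -0.094  0.11 ]
dishes 0.86 [284. 191.  35.  28.] [0.603 0.127 0.034]
vial 0.63 [130. 247.  18.  29.] [ 0.634 -0.312  0.075]
side ['pixels', 'mtx', 'xyz', 'attitude', 'shot'] [ 0.307 -0.6    0.733]
dial_axis 0.96 [256. 219.  46.  45.] [ 0.592 -0.05   0.093]
dial_notch 0.65 [256. 222.  48.  41.] [ 0.587 -0.059  0.093]
key_face 0.58 [279. 266.  13.  16.] [ 0.581 -0.179  0.082]
unit 0.62 [269. 258. 123. 118.] [ 0.58  -0.137  0.06 ]
scale 0.58 [258. 226.  56.  47.] [ 0.599 -0.047  0.064]
rack 0.71 [255. 221.  50.  38.] [ 0.58  -0.067  0.11 ]
dishes 0.71 [224. 195.  33.  30.] [0.579 0.115 0.034]
vial 0.79 [314. 331.  23.  27.] [ 0.571 -0.329  0.075]
wrist ['pixels', 'mtx', 'tool_from_camera', 'shot'] [ 0.675 -0.08   0.384]
dial_axis 0.65 [328. 147. 102. 101.] [ 0.597 -0.038  0.093]
dial_notch 0.62 [331. 145. 102.  99.] [ 0.594 -0.04   0.093]
key_face 0.73 [348.  10.  40.  20.] [ 0.585 -0.166  0.082]
unit 0.63 [337. 105. 206. 210.] [ 0.581 -0.08   0.06 ]
scale 0.6 [325. 141. 113. 116.] [ 0.593 -0.041  0.064]
rack 0.72 [162. 108.  78. 118.] [ 0.761 -0.078  0.11 ]
dishes 0.98 [305. 257.  43.  64.] [0.601 0.126 0.034]
```

View pics/scene0.png

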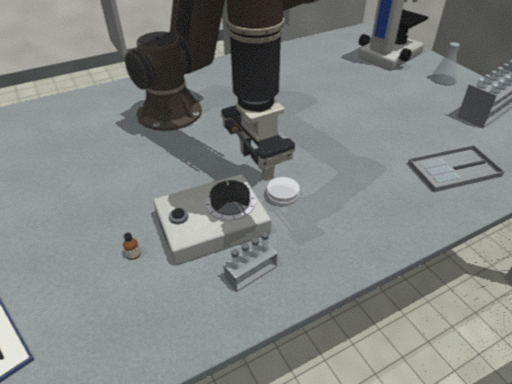

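View pics/wrist0.png

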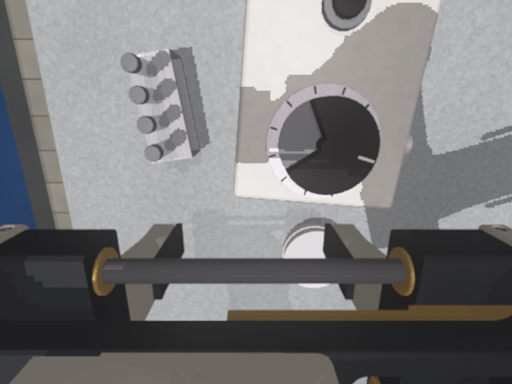

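The scene picture shows the unit with its dial at (230,197) and key at (178,215). The rack is at (252,262), the dishes at (284,190) and the vial at (131,247). In the wrist picture the dial is at (330,145), with its white line at (366,159) pointing right and down, so the notch faces left and slightly up, which is about -21° in the world. I'll centre the wrist view and shut the fingers.

Request:
play_rows(
  turn=[
    [0,0,0],
    [0,0,0],
    [0,0,0],
    [0,0,0],
    [0,0,0],
  ],
  travel=[
    [2.5,2,0],
    [2.5,2,0],
    [2.5,2,0],
    [2.5,1.5,0],
    [0,0,0],
  ],
  fingers=[0,0,0,0,0],
  force=20,
)

```text
time: 1.85
tcp_pos: [0.5982, -0.1023, 0.1989]
tool_rot: [-0.706, 0.708, -0.0, 0.0]
ft_force: [-0.4, 0.0, 0.6]
opening: 0.053
gripper_force: 0.0
```

Request:
play_rows(
  turn=[
    [0,0,0],
    [0,0,0],
    [0,0,0],
    [0,0,0],
    [0,0,0],
  ],
  travel=[
    [0,0,0],
    [0,0,0],
    [0,0,0],
    [0,0,0],
    [0,0,0],
  ],
  fingers=[0,0,0,0,0],
)

```text
time: 2.35
tcp_pos: [0.6002, -0.0996, 0.198]
tool_rot: [0.707, -0.707, -0.0, 0.0]
ft_force: [-1.7, -0.3, -0.2]
opening: 0.0132
gripper_force: 0.0
```

```bash
cat > b.py <<'E'
from h import *
import sys
s=manip.read_state();print({k:np.round(v,4).tolist() for k,v in s.items() if k in('time','joint_pos','tcp_pos','tool_rot','opening')})
c=manip.camera('wrist');T=pose(c,s)
np.savez('shot.npz',im=c['pixels'],K=c['mtx'],T=T)
for q,z in(('dial_axis',.093),('key_face',.082),('scale',.064),('unit',.06)):
    for d in manip.trace(c,q)[:1]:
        m=d['pixels'].astype(np.uint8);cs,_=cv2.findContours(m,0,2);k=max(cs,key=cv2.contourArea)
        W=np.array([ray(c,T,p[0],z)[:2] for p in k]);e,r=cv2.minEnclosingCircle(W.astype(np.float32)*1000)
        el=cv2.fitEllipse(k)
        print(q,round(d['score'],2),np.round(d['extent']),'circ mm',np.round(e,1),round(r,1),'rect',cv2.minAreaRect(W.astype(np.float32)*1000),'ell',np.round(ray(c,T,el[0],z),4))
im=cv2.resize(c['pixels'],(768,576),interpolation=cv2.INTER_CUBIC);cv2.imwrite(f'pics/{sys.argv[1]}.png',im)
E
python3 b.py w1
```

```text
{'time': 2.35, 'joint_pos': [0.1563, 0.2505, -0.1418, -0.0, -1.1788, -0.1557], 'tcp_pos': [0.6002, -0.0996, 0.198], 'tool_rot': [0.7073, -0.7069, -0.0001, 0.0002], 'opening': 0.0132}
dial_axis 0.68 [258. 221.  90.  76.] circ mm [593.1 -51.9] 49.9 rect ((593.6915893554688, -55.63389587402344), (86.37381744384766, 86.9247817993164), 35.60600662231445) ell [ 0.5947 -0.0564  0.093 ]
key_face 0.8 [270. 110.  31.  31.] circ mm [ 583.6 -176.8] 16.3 rect ((583.119873046875, -176.3416748046875), (31.301498413085938, 30.024446487426758), 0.04738801345229149) ell [ 0.5834 -0.177   0.082 ]
scale 0.8 [257. 218. 104.  85.] circ mm [594.6 -38.7] 65.6 rect ((598.007568359375, -49.44493865966797), (121.36428833007812, 108.82655334472656), 35.0651969909668) ell [ 0.5955 -0.0537  0.064 ]
unit 0.57 [271. 143. 183. 175.] circ mm [ 588.1 -119.6] 138.4 rect ((583.9744873046875, -120.89469909667969), (202.69332885742188, 204.81405639648438), 85.68453979492188) ell [ 0.583  -0.1456  0.06  ]
```

View pics/w1.png

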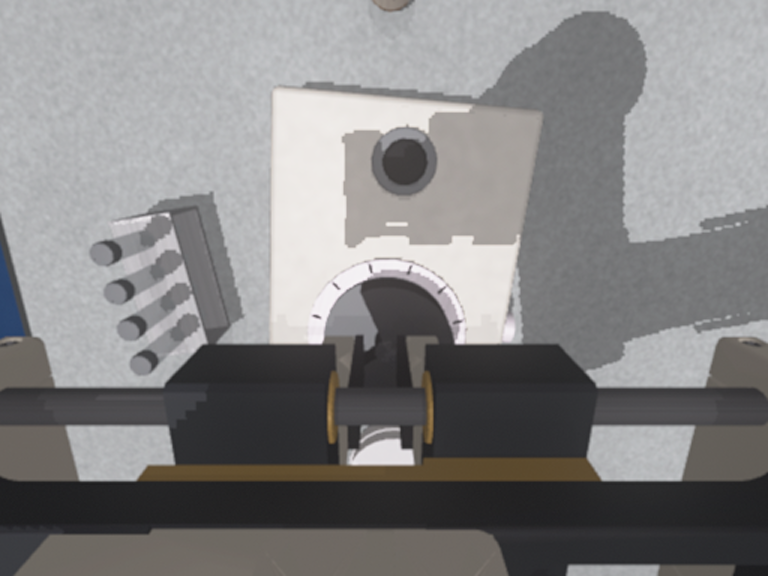

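The upscaled w1 picture shows the key at about (405,160), which is at (0.583,-0.177). The dial is half hidden by the fingers, with its centre at about (388,330). I'll back off along +y to see the whole dial and read the notch.

Request:
play_rows(
  turn=[
    [0,0,0],
    [0,0,0],
    [0,0,0],
    [0,0,0],
    [0,0,0],
  ],
  travel=[
    [-3.5,0,0],
    [-3.5,0,0],
    [-3,0,0],
    [0,0,0],
    [0,0,0],
  ],
  fingers=[0,0,0,0,0],
)

```text
time: 3.1
tcp_pos: [0.6, 0.0006, 0.1983]
tool_rot: [0.708, -0.707, 0.0, 0.0]
ft_force: [0.5, -0.4, 0.2]
opening: 0.0003
gripper_force: 0.0
```

```bash
python3 b.py w2; python3 - <<'E'
from h import *
d=np.load('shot.npz');c={'mtx':d['K']};T=d['T'];im=d['im']
# rectified top view at z=.093, 0.25mm/px, centre guess; world x right,y up
C=np.array([.595,-.038]);N=560
def H(z):
    src=np.float32([[0,0],[N,0],[N,N],[0,N]]);dst=np.float32([proj(c,T,[C[0]+(u-N/2)*.00025,C[1]-(v-N/2)*.00025,z]) for u,v in src])
    return cv2.getPerspectiveTransform(dst,src)
o=cv2.warpPerspective(im,H(.093),(N,N),flags=cv2.INTER_CUBIC)
cv2.circle(o,(N//2,N//2),208,(0,0,255),1)
for a in range(0,360,30):
    t=np.radians(a);cv2.putText(o,str(a),(int(N/2+245*np.cos(t))-12,int(N/2-245*np.sin(t))),0,.4,(0,0,255))
cv2.imwrite('pics/top.png',o)
E
```

```text
{'time': 3.1, 'joint_pos': [0.3264, 0.2363, -0.1602, 0.0, -1.1743, -0.3249], 'tcp_pos': [0.6, 0.0006, 0.1983], 'tool_rot': [0.7077, -0.7066, 0.0, 0.0], 'opening': 0.0003}
dial_axis 0.85 [260. 145.  95.  97.] circ mm [594.7 -36.8] 52.3 rect ((592.8960571289062, -36.80808639526367), (99.7364273071289, 102.26449584960938), 0.09260407835245132) ell [ 0.5935 -0.0395  0.093 ]
key_face 0.67 [273.  10.  34.  18.] circ mm [ 583.  -171.2] 15.3 rect ((582.9833374023438, -166.13502502441406), (30.145374298095703, 15.765179634094238), 0.1042318195104599) ell [ 0.5834 -0.1743  0.082 ]
scale 0.76 [260. 141. 114. 118.] circ mm [594.9 -37. ] 65.8 rect ((594.5257568359375, -37.348838806152344), (130.2801513671875, 129.5366668701172), 0.09238599240779877) ell [ 0.5948 -0.0409  0.064 ]
unit 0.86 [269. 104. 195. 208.] circ mm [589.8 -77.4] 147.7 rect ((588.292236328125, -75.68986511230469), (225.41615295410156, 205.16162109375), 85.7977066040039) ell [ 0.5873 -0.1248  0.06  ]
```

View pics/top.png

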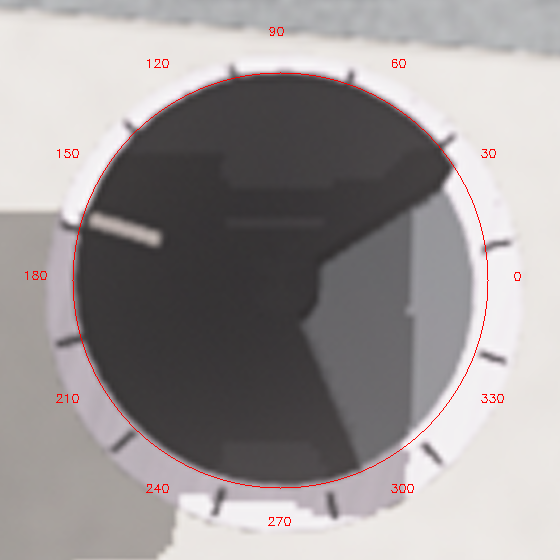

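The rectified top view shows the dial centred at (279,278), which confirms (0.595,-0.0375). The white line points to 162°, so the notch faces -18°, and the wall to push lies at -68°, from pixel (302,325) to (360,468). I'll go above the notch and turn the tool so its y axis points outward along -40°.

Request:
play_rows(
  turn=[
    [0,0,0],
    [0,0,0],
    [0,0,-8],
    [0,0,-8],
    [0,0,-8],
  ],
  travel=[
    [2.7,-1.45,0],
    [2.7,-1.45,0],
    [0,0,0],
    [0,0,0],
    [0,0,0],
  ],
  fingers=[0,0,0,0,0],
)

```text
time: 3.85
tcp_pos: [0.6289, -0.0553, 0.198]
tool_rot: [0.84, -0.543, -0.0, 0.0]
ft_force: [0.3, 0.4, -0.9]
opening: 0.0004
gripper_force: 0.0
```

Request:
play_rows(
  turn=[
    [0,0,-8],
    [0,0,-8],
    [0,0,-8],
    [0,0,-8],
    [0,0,-8],
  ],
  travel=[
    [0,0,0],
    [0,0,0],
    [0,0,0],
    [0,0,0],
    [0,0,0],
  ],
  fingers=[0,0,0,0,0],
)

```text
time: 4.35
tcp_pos: [0.6289, -0.0549, 0.1982]
tool_rot: [0.975, -0.223, -0.0, 0.0]
ft_force: [0.4, -0.2, -0.4]
opening: 0.0006
gripper_force: 0.0
```

Request:
play_rows(
  turn=[
    [0,0,-8],
    [0,0,-8],
    [0,0,-8],
    [0,0,-8],
    [0,0,-8],
  ],
  travel=[
    [0,0,0],
    [0,0,0],
    [0,0,0],
    [0,0,0],
    [0,0,0],
  ],
  fingers=[0,0,0,0,0],
)

```text
time: 4.85
tcp_pos: [0.6289, -0.0548, 0.1982]
tool_rot: [0.992, 0.124, -0.0, 0.0]
ft_force: [-0.1, -0.3, -0.4]
opening: 0.0004
gripper_force: 0.0
```

Request:
play_rows(
  turn=[
    [0,0,-8],
    [0,0,-8],
    [0,0,-8],
    [0,0,-8],
    [0,0,-4],
  ],
  travel=[
    [0,0,0],
    [0,0,0],
    [0,0,0],
    [0,0,0],
    [0,0,0],
  ],
  fingers=[0,0,0,0,0],
)

```text
time: 5.35
tcp_pos: [0.6289, -0.0548, 0.1982]
tool_rot: [0.905, 0.425, -0.0, -0.0]
ft_force: [-0.1, -0.2, -0.2]
opening: 0.0004
gripper_force: 0.0
```

Request:
play_rows(
  turn=[
    [0,0,0],
    [0,0,0],
    [0,0,0],
    [0,0,0],
    [0,0,0],
  ],
  travel=[
    [0,0,2],
    [0,0,2],
    [0,0,2],
    [0,0,1.5],
    [0,0,0],
  ],
  fingers=[0,0,0,0,0],
)

```text
time: 5.85
tcp_pos: [0.6273, -0.0549, 0.1209]
tool_rot: [0.907, 0.422, -0.002, -0.001]
ft_force: [-0.7, 0.1, -0.3]
opening: 0.0007
gripper_force: 0.0
```

```bash
cat > f.py <<'E'
from h import *
import sys
C=np.array([.595,-.0375])
s=manip.read_state();p=np.array(s['tcp_pos']);M=R.from_quat(s['tool_rot']).as_matrix()
y=M[:2,1];x=M[:2,0];q=p[:2]-C
print('t',s['time'],'tcp',np.round(p,4),'q6',round(s['joint_pos'][5],3),'y ang',round(np.degrees(np.arctan2(y[1],y[0])),1),'rho',round(q@y*1000,1),'off',round(q@x*1000,1),'tilt',np.round(M[:,2],3),'F',np.round(s['ft_force'],1))
if len(sys.argv)>1:
    im=[]
    for n in('wrist','scene'):
        c=manip.camera(n)
        a=c['pixels']
        if n=='scene': a=cv2.resize(a[150:270,140:300],(512,384),interpolation=cv2.INTER_CUBIC)
        im.append(cv2.resize(a,(400,300)))
    cv2.imwrite(f'pics/{sys.argv[1]}.png',np.hstack(im))
E
python3 f.py n1
```

```text
t 5.85 tcp [ 0.6273 -0.0549  0.1209] q6 2.221 y ang -40.1 rho 35.9 off 7.5 tilt [-0.004 -0.    -1.   ] F [-0.7  0.1 -0.3]
```

View pics/n1.png

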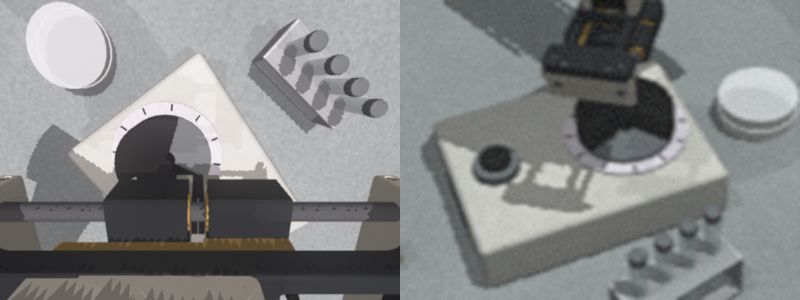

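The wrist view (left half) shows the shut fingers over the open, grey part of the dial, with the dial at about (168,150). The scene view (right half) agrees. I'll go down into the notch.

Request:
play_rows(
  turn=[
    [0,0,0],
    [0,0,0],
    [0,0,0],
    [0,0,0],
    [0,0,0],
  ],
  travel=[
    [0.2,0,1.2],
    [0,0,1.2],
    [0,0,1.2],
    [0,0,0.7],
    [0,0,0],
  ],
  fingers=[0,0,0,0,0],
)

```text
time: 6.45
tcp_pos: [0.6293, -0.0526, 0.0785]
tool_rot: [0.906, 0.423, -0.001, -0.0]
ft_force: [-0.2, 0.1, 0.7]
opening: 0.0005
gripper_force: 0.0
```

```bash
python3 f.py
```

```text
t 6.45 tcp [ 0.6293 -0.0526  0.0785] q6 2.218 y ang -40.0 rho 35.9 off 10.5 tilt [-0.003 -0.    -1.   ] F [-0.2  0.1  0.7]
```

Request:
play_rows(
  turn=[
    [0,0,4],
    [0,0,4],
    [0,0,4],
    [0,0,4],
    [0,0,4],
  ],
  travel=[
    [-0.255,0.058,0],
    [-0.255,0.058,0],
    [-0.255,0.058,0],
    [-0.255,0.058,0],
    [-0.255,0.058,0],
  ],
  fingers=[0,0,0,0,0],
)

```text
time: 6.95
tcp_pos: [0.6231, -0.0632, 0.0807]
tool_rot: [0.966, 0.258, 0.0, 0.0]
ft_force: [0.4, 0.0, 0.4]
opening: 0.0006
gripper_force: 0.0
```

```bash
python3 f.py
```

```text
t 6.95 tcp [ 0.6231 -0.0632  0.0807] q6 1.881 y ang -60.2 rho 36.2 off 11.6 tilt [ 0.001 -0.    -1.   ] F [0.4 0.  0.4]
```

Request:
play_rows(
  turn=[
    [0,0,3],
    [0,0,3],
    [0,0,3],
    [0,0,3],
    [0,0,3],
  ],
  travel=[
    [-0.19,0.045,0],
    [-0.19,0.045,0],
    [-0.19,0.045,0],
    [-0.19,0.045,0],
    [-0.19,0.045,0],
  ],
  fingers=[0,0,0,0,0],
)

```text
time: 7.45
tcp_pos: [0.6153, -0.0691, 0.0807]
tool_rot: [0.992, 0.13, 0.0, 0.0]
ft_force: [-0.1, -0.7, -0.9]
opening: 0.0004
gripper_force: 0.0
```

```bash
python3 f.py
```

```text
t 7.45 tcp [ 0.6153 -0.0691  0.0807] q6 1.627 y ang -75.1 rho 35.7 off 11.5 tilt [ 0.001 -0.    -1.   ] F [-0.1 -0.7 -0.9]
```

Request:
play_rows(
  turn=[
    [0,0,3],
    [0,0,3],
    [0,0,3],
    [0,0,3],
    [0,0,3],
  ],
  travel=[
    [-0.19,0.045,0],
    [-0.19,0.045,0],
    [-0.19,0.045,0],
    [-0.19,0.045,0],
    [-0.19,0.045,0],
  ],
  fingers=[0,0,0,0,0],
)

```text
time: 7.95
tcp_pos: [0.6063, -0.0727, 0.0807]
tool_rot: [1.0, -0.001, 0.0, 0.0]
ft_force: [0.3, 0.2, -0.2]
opening: 0.0003
gripper_force: 0.0
```

```bash
python3 f.py n2
```

```text
t 7.95 tcp [ 0.6063 -0.0727  0.0807] q6 1.368 y ang -90.1 rho 35.2 off 11.3 tilt [ 0.001 -0.    -1.   ] F [ 0.3  0.2 -0.2]
```

View pics/n2.png

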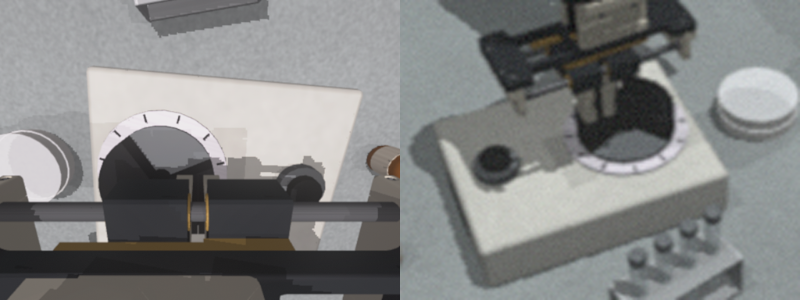

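n2 is ambiguous at this scale: the notch walls run from about (160,172) to (125,135) and to (220,160). I'll read the wall angles numerically instead.

```bash
cat > g.py <<'E'
from h import *
C=np.array([.595,-.0375])
s=manip.read_state();c=manip.camera('wrist');T=pose(c,s);im=c['pixels'].astype(int)
sc=manip.camera('scene');Ts=pose(sc);ims=sc['pixels'].astype(int)
def row(c,T,im,r,z):
    o=[]
    for a in range(-180,180,6):
        t=np.radians(a);u,v=proj(c,T,[C[0]+r*np.cos(t),C[1]+r*np.sin(t),z]);u,v=int(round(u)),int(round(v))
        o.append(im[v,u].mean() if 0<=v<384 and 0<=u<512 else -1)
    return o
a=np.array([row(c,T,im,.042,.0925),row(c,T,im,.032,.0925),row(sc,Ts,ims,.042,.0925),row(sc,Ts,ims,.032,.0925)]).astype(int)
for i,x in enumerate(range(-180,180,6)): print(x,*a[:,i],sep=' ',end=' | ')
E
python3 g.py
```

```text
-180 57 57 79 84 | -174 57 57 51 86 | -168 57 57 36 79 | -162 57 57 38 58 | -156 57 57 77 36 | -150 57 57 97 36 | -144 58 58 102 47 | -138 117 61 90 66 | -132 103 62 86 60 | -126 102 57 89 68 | -120 93 82 85 84 | -114 72 56 84 84 | -108 44 61 83 89 | -102 36 40 86 88 | -96 72 32 70 86 | -90 98 34 79 86 | -84 93 39 63 56 | -78 73 74 43 36 | -72 46 90 34 38 | -66 42 78 42 28 | -60 44 39 34 33 | -54 88 40 42 34 | -48 89 86 32 34 | -42 128 126 51 34 | -36 130 127 86 37 | -30 130 128 96 43 | -24 129 127 105 42 | -18 130 127 105 37 | -12 130 127 110 47 | -6 130 128 109 52 | 0 130 128 99 37 | 6 129 127 63 32 | 12 129 127 36 39 | 18 121 43 36 33 | 24 50 42 40 37 | 30 50 42 32 34 | 36 58 53 40 44 | 42 56 50 46 34 | 48 52 44 35 42 | 54 48 43 33 32 | 60 51 43 37 38 | 66 51 42 38 30 | 72 50 41 41 39 | 78 49 41 39 40 | 84 47 40 43 33 | 90 46 40 40 37 | 96 42 39 41 38 | 102 40 38 48 32 | 108 52 38 45 32 | 114 59 50 43 27 | 120 58 58 39 33 | 126 58 58 30 30 | 132 58 58 31 36 | 138 57 57 27 37 | 144 57 57 40 36 | 150 56 57 32 38 | 156 57 57 66 49 | 162 56 56 70 63 | 168 57 57 54 64 | 174 57 57 85 85 |
```

```bash
cat > top.py <<'E'
from h import *
import sys
C=np.array([.595,-.0375]);N=390;k=.00036
s=manip.read_state();o=[]
for n in('wrist','scene'):
    c=manip.camera(n);T=pose(c,s)
    src=np.float32([[0,0],[N,0],[N,N],[0,N]]);dst=np.float32([proj(c,T,[C[0]+(u-N/2)*k,C[1]-(v-N/2)*k,.093]) for u,v in src])
    a=cv2.warpPerspective(c['pixels'],cv2.getPerspectiveTransform(dst,src),(N,N),flags=cv2.INTER_CUBIC)
    a=cv2.convertScaleAbs(a,alpha=1.4,beta=20)
    for g in range(12):
        t=np.radians(g*30-18);e=np.array([np.cos(t),-np.sin(t)]);p=N/2+148*e;q=N/2+156*e
        cv2.line(a,tuple(p.astype(int).tolist()),tuple(q.astype(int).tolist()),(0,0,255),2);w=N/2+172*e;cv2.putText(a,str(g*30-18),(int(w[0])-12,int(w[1])+4),0,.38,(0,0,255))
    cv2.circle(a,(N//2,N//2),144,(0,0,255),1);o.append(a)
cv2.imwrite(f'pics/{sys.argv[1]}.png',np.hstack(o))
E
python3 top.py t2
```

```text
(no output)
```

View pics/t2.png

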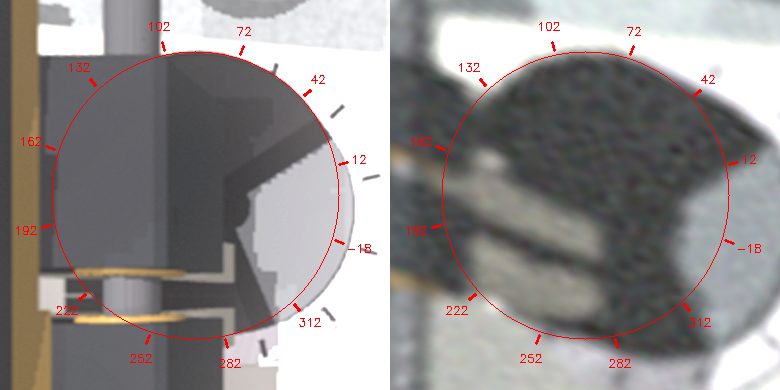

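t2 shows the dial still at its first stop, with walls near +32° and -68°; in the scene half the notch corner sits at (770,147). The light finger parts end near (605,270), so the tips are at the wall. I'll advance gently and watch the force.

Request:
play_rows(
  turn=[
    [0,0,3],
    [0,0,3],
    [0,0,0],
    [0,0,0],
    [0,0,0],
  ],
  travel=[
    [-0.19,0.045,0],
    [-0.19,0.045,0],
    [0,0,0],
    [0,0,0],
    [0,0,0],
  ],
  fingers=[0,0,0,0,0],
)

```text
time: 8.75
tcp_pos: [0.6023, -0.0735, 0.0803]
tool_rot: [0.999, -0.052, 0.0, 0.0]
ft_force: [-0.5, -0.2, -0.0]
opening: 0.0006
gripper_force: 0.0
```

```bash
python3 f.py; python3 - <<'E'
from h import *
s=manip.read_state();c=manip.camera('scene');T=pose(c)
print('tcp px',proj(c,T,s['tcp_pos']))
u,v=proj(c,T,[.595,-.0375,.093]).astype(int)
a=c['pixels'][v-32:v+32,u-45:u+45];print(u-45,v-32)
a=cv2.convertScaleAbs(cv2.resize(a,None,fx=6,fy=6,interpolation=cv2.INTER_CUBIC),alpha=1.7,beta=10)
w=manip.camera('wrist')['pixels'];w=cv2.convertScaleAbs(w[100:320,90:310],alpha=1.7,beta=10)
cv2.imwrite('pics/z3.png',a);np.save('w3.npy',w)
b=np.zeros((384,780,3),np.uint8);b[:,:500]=cv2.resize(a,(500,384));b[:280,500:]=cv2.resize(w,(280,280));cv2.imwrite('pics/z3.png',b)
E
```

```text
t 8.75 tcp [ 0.6023 -0.0735  0.0803] q6 1.267 y ang -95.9 rho 35.1 off 11.0 tilt [ 0. -0. -1.] F [-0.5 -0.2 -0. ]
tcp px [217.50971017 202.4942936 ]
183 160
```

View pics/z3.png

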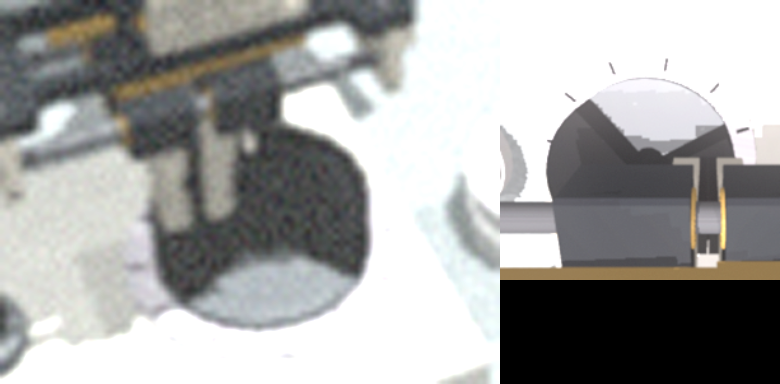

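```bash
python3 - <<'E'
from h import *
c=manip.camera('scene');T=pose(c);C=np.array([.595,-.0375])
P=lambda r,a,z:np.round(proj(c,T,[C[0]+r*np.cos(np.radians(a)),C[1]+r*np.sin(np.radians(a)),z]),1)
for a in(162,152,142,132): print('line',a,P(.033,a,.093),P(.05,a,.093))
for k in(0,-10,-20,-30): print('corners floor',k,P(.052,32+k,.069),P(.052,-68+k,.069))
a=cv2.imread('pics/scene0.png')[160:224,183:273];b=c['pixels'][160:224,183:273]
d=cv2.absdiff(a,b).mean(2)
# floor-grey shape in both: mean columns of bright floor
for n,x in(('init',a),('now',b)):
    g=x.mean(2)
    for v in range(40,54,2): print(n,v+160,' '.join('%3d'%q for q in g[v,25:72:1]))
E
```

```text
line 162 [227.  184.3] [226.2 180.2]
line 152 [229.2 184.1] [229.5 179.9]
line 142 [231.4 184.3] [232.7 180.1]
line 132 [233.4 184.6] [235.8 180.6]
corners floor 0 [246.2 206.1] [215.4 210.2]
corners floor -10 [244.1 208.1] [213.1 208.4]
corners floor -20 [241.6 209.9] [211.3 206.4]
corners floor -30 [238.7 211.4] [210.  204.2]
init 200 135 132  97  47  31  32  31  43  34  33  40  35  41  35  35  38  36  31  37  37  31  34  26  36  36  32  29  39  26  38  32  31  37  29  36  41  31  30  34  35  33  84 162 198 206 213 218
init 202 135 135 109  53  36  36  43  40  40  39  35  36  37  36  31  32  33  31  45  56  57  59  50  57  69  76  89  89  83  66  50  40  36  34  29  36  25  31  36  23  45 112 169 204 208 214 218
init 204 102 117 109  69  37  26  37  35  30  41  39  37  32  35  42  32  44  58  70  74  76  77  76  77  72  77  73  81  79  82  76  75  63  70  65  52  36  32  31  31  83 153 189 197 210 209 192
init 206 136 137 130  97  59  35  37  38  33  38  32  39  44  44  58  68  75  71  71  77  77  71  72  75  75  77  75  79  74  80  94  88  79  79  96 110 108 105  88  87 135 181 18
[... 1280 characters left out ...]
 107 103 105 107 106 108 104 106 102 102 101 106 106 104 107 107 109  96  97  86  87 137 183 180 156 143 160 172
now 208 122 120 123 117  98  70  46  42  40  28  41  46  65  74  84  95 103 107 101 103 108 107 104 106 108 105 104 107 105 107 111 108 110 105 100 105 100 100 129 173 202 214 213 212 192 177 181
now 210 111 120 121 113 110 104  92  67  55  70  92 105 105 105 103 104 103 105 102 106 107 103 105 105 106 104 108 110 105 108 118 115 109 105 100  88 128 176 212 220 219 219 206 183 167 187 199
now 212 124 112 102 116 150 182 188 187 171 131 106  86  85  88  92 102 103 106 105 112 105 108 112 114 116 111 106 108 101  93  91  94 103 138 167 167 162 188 210 211 205 192 177 184 198 196 199
```

```bash
python3 - <<'E'
from h import *
s=manip.read_state();c=manip.camera('wrist');Tc=np.array(c['tool_from_camera']);sc=manip.camera('scene');Ts=pose(sc)
T=np.eye(4);T[:3,:3]=R.from_quat(s['tool_rot']).as_matrix();T[:3,3]=s['tcp_pos']
print(np.round(Tc,3))
for z in(0,-.012,-.02,-.03,-.04):
    for x in(-.0095,.0095):
        print(z,x,[np.round(proj(c,Tc,[x,y,z])).tolist() for y in(-.021,0,.021)],'scene',[np.round(proj(sc,Ts,(T@[x,y,z,1])[:3]),1).tolist() for y in(-.021,0,.021)])
w=c['pixels'];cv2.imwrite('pics/w4.png',cv2.resize(cv2.convertScaleAbs(w[150:384,160:360],alpha=1.8,beta=15),None,fx=2.5,fy=2.5,interpolation=cv2.INTER_CUBIC))
E
```

```text
[[ 0.     0.956  0.292  0.08 ]
 [ 1.     0.    -0.001  0.001]
 [-0.001  0.292 -0.956 -0.187]
 [ 0.     0.     0.     1.   ]]
0 -0.0095 [[224.0, 232.0], [252.0, 232.0], [281.0, 232.0]] scene [[224.0, 198.0], [216.3, 200.1], [208.6, 202.3]]
0 0.0095 [[223.0, 208.0], [252.0, 208.0], [281.0, 208.0]] scene [[226.5, 202.6], [218.7, 204.9], [210.8, 207.1]]
-0.012 -0.0095 [[222.0, 240.0], [252.0, 240.0], [282.0, 240.0]] scene [[223.8, 194.6], [216.0, 196.7], [208.2, 198.9]]
-0.012 0.0095 [[221.0, 214.0], [252.0, 214.0], [283.0, 214.0]] scene [[226.2, 199.3], [218.4, 201.5], [210.5, 203.7]]
-0.02 -0.0095 [[221.0, 245.0], [252.0, 245.0], [284.0, 245.0]] scene [[223.6, 192.3], [215.8, 194.5], [207.9, 196.6]]
-0.02 0.0095 [[220.0, 219.0], [252.0, 219.0], [285.0, 219.0]] scene [[226.0, 197.0], [218.2, 199.2], [210.2, 201.4]]
-0.03 -0.0095 [[219.0, 253.0], [252.0, 253.0], [285.0, 253.0]] scene [[223.3, 189.4], [215.5, 191.6], [207.6, 193.7]]
-0.03 0.0095 [[218.0, 225.0], [252.0, 225.0], [286.0, 225.0]] scene [[225.8, 194.1], [217.9, 196.3], [209.9, 198.5]]
-0.04 -0.0095 [[217.0, 261.0], [252.0, 261.0], [287.0, 261.0]] scene [[223.1, 186.5], [215.2, 188.6], [207.2, 190.8]]
-0.04 0.0095 [[216.0, 232.0], [252.0, 232.0], [288.0, 232.0]] scene [[225.6, 191.1], [217.6, 193.3], [209.6, 195.6]]
```

View pics/w4.png

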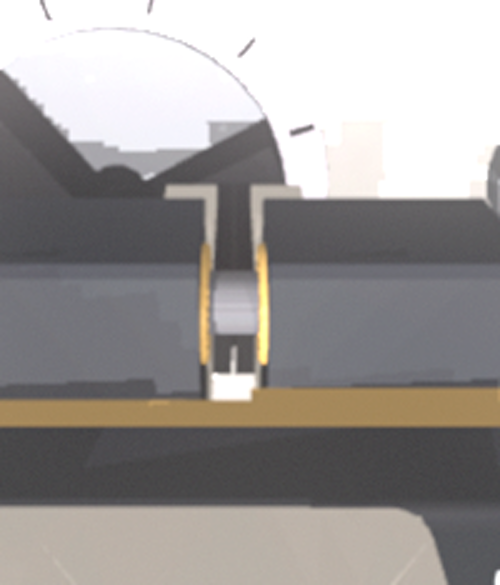

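w4 shows the finger ends near row 226, while a tip at the TCP should appear at row 208. Together with the scene view, this puts the visible tips about 28 mm above the reported TCP, so they passed over the dial without touching it. I'll go back over the notch and descend while checking the force.

Request:
play_rows(
  turn=[
    [0,0,0],
    [0,0,-8],
    [0,0,-8],
    [0,0,-8],
    [0,0,-8],
  ],
  travel=[
    [0,0,-2],
    [0.49,-0.18,0],
    [0.49,-0.18,0],
    [0.49,-0.18,0],
    [0.49,-0.18,0],
  ],
  fingers=[0,0,0,0,0],
)

```text
time: 9.5
tcp_pos: [0.6209, -0.0644, 0.1003]
tool_rot: [0.974, 0.228, 0.0, -0.0]
ft_force: [0.4, 0.2, -0.6]
opening: 0.0004
gripper_force: 0.0
```

Request:
play_rows(
  turn=[
    [0,0,-8],
    [0,0,-8],
    [0,0,-8],
    [0,0,0],
    [0,0,0],
  ],
  travel=[
    [0.49,-0.18,0],
    [0.49,-0.18,0],
    [0.49,-0.18,0],
    [0,0,1],
    [0,0,1],
  ],
  fingers=[0,0,0,0,0],
)

```text
time: 10.0
tcp_pos: [0.6297, -0.0518, 0.0795]
tool_rot: [0.907, 0.421, 0.0, -0.0]
ft_force: [0.1, -0.1, -0.2]
opening: 0.0004
gripper_force: 0.0
```

```bash
python3 f.py; python3 - <<'E'
from h import *
s=manip.read_state();T=np.eye(4);T[:3,:3]=R.from_quat(s['tool_rot']).as_matrix();T[:3,3]=s['tcp_pos']
c=manip.camera('side');Ts=pose(c)
for z in(0,-.012,-.03):print(z,[np.round(proj(c,Ts,(T@[x,0,z,1])[:3]),1).tolist() for x in(-.0095,.0095)])
u,v=proj(c,Ts,s['tcp_pos']).astype(int)
a=c['pixels'][v-30:v+30,u-40:u+40];print(u-40,v-30);cv2.imwrite('pics/s5.png',cv2.convertScaleAbs(cv2.resize(a,None,fx=8,fy=8,interpolation=cv2.INTER_CUBIC),alpha=1.7,beta=10))
E
```

```text
t 10.0 tcp [ 0.6297 -0.0518  0.0795] q6 2.213 y ang -40.2 rho 35.7 off 11.5 tilt [ 0.  0. -1.] F [ 0.1 -0.1 -0.2]
0 [[270.5, 221.6], [272.2, 215.9]]
-0.012 [[270.7, 218.0], [272.5, 212.3]]
-0.03 [[271.1, 212.4], [272.9, 206.7]]
231 188
```

View pics/s5.png

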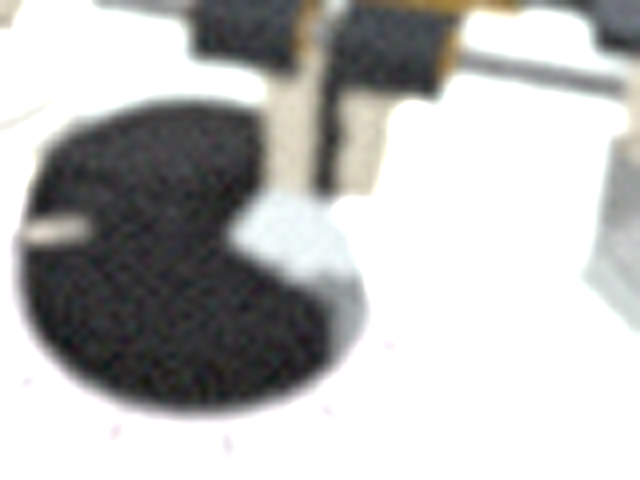

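In s5 (side view) the finger bottoms are at (320,195), which is pixel row 212. That is 28 mm or so above the reported TCP, with the tips directly over the grey notch floor. I'll go down by the missing amount, watching the force.

Request:
play_rows(
  turn=[
    [0,0,0],
    [0,0,0],
    [0,0,0],
    [0,0,0],
    [0,0,0],
  ],
  travel=[
    [0,0,0.6],
    [0,0,0.6],
    [0,0,0.6],
    [0,0,0],
    [0,0,0],
  ],
  fingers=[0,0,0,0,0],
)

```text
time: 10.55
tcp_pos: [0.6298, -0.0519, 0.0622]
tool_rot: [0.906, 0.423, -0.0, 0.0]
ft_force: [1.3, 0.6, 0.7]
opening: 0.0004
gripper_force: 0.0
```

Request:
play_rows(
  turn=[
    [0,0,0],
    [0,0,0],
    [0,0,0],
    [0,0,0],
    [0,0,0],
  ],
  travel=[
    [0,0,0.3],
    [0,0,0.3],
    [0,0,0.3],
    [0,0,0],
    [0,0,0],
  ],
  fingers=[0,0,0,0,0],
)

```text
time: 11.05
tcp_pos: [0.6298, -0.0518, 0.0532]
tool_rot: [0.906, 0.423, -0.0, 0.0]
ft_force: [0.1, 0.1, 0.1]
opening: 0.0
gripper_force: 0.0
```

```bash
python3 f.py; python3 - <<'E'
from h import *
s=manip.read_state();T=np.eye(4);T[:3,:3]=R.from_quat(s['tool_rot']).as_matrix();T[:3,3]=s['tcp_pos']
c=manip.camera('side');Ts=pose(c);g=c['pixels'].mean(2).astype(int)
for z in(0,-.03):print(z,[np.round(proj(c,Ts,(T@[x,0,z,1])[:3]),1).tolist() for x in(-.0095,.0095)])
for v in range(200,230): print(v,*g[v,258:284])
E
```

```text
t 11.05 tcp [ 0.6298 -0.0518  0.0532] q6 2.217 y ang -40.0 rho 35.9 off 11.4 tilt [-0. -0. -1.] F [0.1 0.1 0.1]
0 [[270.0, 229.4], [271.7, 223.7]]
-0.03 [[270.6, 220.5], [272.4, 214.8]]
200 31 35 32 32 35 35 35 34 40 46 63 76 82 75 58 44 34 42 34 40 39 39 40 36 41 34
201 28 23 27 33 29 35 30 33 29 39 59 73 73 66 50 38 41 33 41 39 38 38 39 43 39 40
202 27 31 24 29 25 31 25 33 32 39 62 70 72 60 44 36 38 37 37 39 40 41 39 46 40 39
203 26 32 29 33 27 26 28 25 32 50 68 83 80 56 39 37 34 31 34 33 37 34 37 34 35 35
204 29 30 29 25 29 25 29 30 33 49 81 95 85 60 32 24 29 30 32 31 29 32 33 30 34 34
205 31 29 32 32 31 41 43 38 37 51 88 96 87 54 30 23 30 28 25 29 29 29 26 30 31 29
206 31 21 26 31 46 64 72 69 68 77 97 99 76 45 29 30 33 26 31 26 29 29 27 29 25 25
207 27 24 21 32 52 81 98 100 92 99 105 96 68 36 32 42 49 41 39 29 31 30 31 28 24 25
208 18 18 20 27 57 90 111 115 114 117 116 98 66 35 36 65 78 74 66 56 56 52 59 56 47 41
209 22 23 18 19 49 82 114 120 122 121 119 98 66 34 46 81 102 103 93 88 89 95 113 123 117 105
210 17 20 13 20 41 81 104 118 122 120 113 99 58 33 52 88 112 116 112 113 115
[... 1105 characters left out ...]
 25 30 36 55 67 74 74 77 75 78 85 87 88 110 155 183 185 181 198 227 239
223 27 22 28 19 19 22 18 28 44 48 61 75 76 84 82 80 82 80 100 135 169 175 168 176 206 229
224 23 19 24 26 22 21 24 25 21 26 44 56 67 73 78 80 79 81 96 130 158 163 161 164 182 219
225 24 24 23 22 19 30 11 21 22 19 25 37 47 55 67 77 82 79 95 128 154 162 159 159 174 213
226 27 22 18 27 19 25 21 28 26 19 20 23 30 37 55 71 77 85 102 132 160 162 161 156 169 202
227 25 20 21 23 26 21 21 25 30 29 24 19 19 28 51 73 81 88 109 141 166 171 168 162 160 185
228 22 29 20 26 19 24 18 26 19 29 17 20 14 30 55 75 88 96 120 152 173 176 176 169 162 164
229 23 22 26 25 25 23 25 25 21 19 24 15 18 31 58 76 93 103 135 159 169 172 173 174 170 173
```

The reported TCP is now below the notch floor with no contact, so the real tips are about 29 mm behind it, near 0.082. I'll go 4 mm lower and swing towards the wall.

Request:
play_rows(
  turn=[
    [0,0,0],
    [0,0,4],
    [0,0,4],
    [0,0,4],
    [0,0,4],
  ],
  travel=[
    [-0.15,0,0.4],
    [-0.255,0.062,0],
    [-0.255,0.062,0],
    [-0.255,0.062,0],
    [-0.255,0.062,0],
  ],
  fingers=[0,0,0,0,0],
)

```text
time: 11.6
tcp_pos: [0.6231, -0.062, 0.049]
tool_rot: [0.957, 0.291, -0.0, -0.0]
ft_force: [-0.0, 0.1, -0.3]
opening: 0.0006
gripper_force: 0.0
```

Request:
play_rows(
  turn=[
    [0,0,3],
    [0,0,3],
    [0,0,3],
    [0,0,3],
    [0,0,0],
  ],
  travel=[
    [-0.19,0.047,0],
    [-0.19,0.047,0],
    [-0.19,0.047,0],
    [-0.19,0.047,0],
    [0,0,0],
  ],
  fingers=[0,0,0,0,0],
)

```text
time: 12.1
tcp_pos: [0.6181, -0.0671, 0.0492]
tool_rot: [0.982, 0.19, 0.001, -0.0]
ft_force: [2.9, 1.0, -2.3]
opening: 0.0003
gripper_force: 1.3
```

```bash
python3 f.py
```

```text
t 12.1 tcp [ 0.6181 -0.0671  0.0492] q6 1.749 y ang -68.0 rho 36.1 off 10.4 tilt [ 0.001  0.    -1.   ] F [ 2.9  1.  -2.3]
```

Contact comes at -68° with about 3 N, exactly where the wall was measured. I'll push on.

Request:
play_rows(
  turn=[
    [0,0,3],
    [0,0,3],
    [0,0,3],
    [0,0,3],
    [0,0,3],
  ],
  travel=[
    [-0.19,0.047,0],
    [-0.19,0.047,0],
    [-0.19,0.047,0],
    [-0.19,0.047,0],
    [-0.19,0.047,0],
  ],
  fingers=[0,0,0,0,0],
)

```text
time: 12.6
tcp_pos: [0.6094, -0.072, 0.0492]
tool_rot: [0.998, 0.061, 0.0, 0.0]
ft_force: [-0.3, 0.6, 0.3]
opening: 0.0004
gripper_force: 0.0
```

Request:
play_rows(
  turn=[
    [0,0,3],
    [0,0,3],
    [0,0,0],
    [0,0,0],
    [0,0,0],
  ],
  travel=[
    [-0.19,0.047,0],
    [-0.19,0.047,0],
    [0,0,0],
    [0,0,0],
    [0,0,0],
  ],
  fingers=[0,0,0,0,0],
)

```text
time: 13.1
tcp_pos: [0.6054, -0.0733, 0.0492]
tool_rot: [1.0, 0.01, -0.0, 0.0]
ft_force: [-0.0, 0.2, -0.1]
opening: 0.0008
gripper_force: 0.0
```

```bash
python3 f.py; cat > d.py <<'E'
# dial angle: best match of a rendered dark/light notch mask to the scene+side pictures
from h import *
C=np.array([.595,-.0375]);s=manip.read_state()
P=lambda c,T,r,a,z:proj(c,T,[C[0]+r*np.cos(np.radians(a)),C[1]+r*np.sin(np.radians(a)),z])
out={}
for n in('scene','side','wrist'):
    c=manip.camera(n);T=pose(c,s);g=cv2.cvtColor(c['pixels'],cv2.COLOR_BGR2GRAY).astype(float);sc=[]
    for k in range(-10,150,2):
        W=np.zeros(g.shape,np.uint8);A=np.linspace(-68-k,32-k,25)
        top=np.int32(np.round([P(c,T,.052,a,.093) for a in np.linspace(0,360,73)]))
        bot=np.int32(np.round([P(c,T,.052,a,.069) for a in np.linspace(0,360,73)]))
        cv2.fillPoly(W,[bot],1);cv2.fillPoly(W,[top],1)
        D=np.zeros_like(W) # floor visible
        cv2.fillPoly(D,[np.int32(np.round([P(c,T,.012,-18-k,.069)]+[P(c,T,.052,a,.069) for a in A]))],1)
        B=np.zeros_like(W) # solid top
        cv2.fillPoly(B,[np.int32(np.round([P(c,T,.0,0,.093)]+[P(c,T,.052,a,.093) for a in np.linspace(32-k,292-k,60)]))],1)
        fl=(D==1)&(B==0);so=B==1
        sc.append(np.median(np.clip(g[fl],0,130))-np.mean(np.clip(g[so],0,130)) if fl.sum()>20 else -99)
    sc=np.array(sc);i=np.argsort(-sc)[:4];print(n,[(int(-10+2*j),round(sc[j],1)) for j in i])
    # white line: bright sample on r .036-.048
    L=[np.mean([cv2.getRectSubPix(g.astype(np.float32),(1,1),tuple(map(float,P(c,T,r,162-k,.093))))[0,0] for r in(.036,.040,.044,.047)]) for k in range(-10,150,2)]
    j=np.argsort(L)[::-1][:4];print('  line',[(int(-10+2*q),int(L[q])) for q in j])
    cv2.imwrite(f'pics/d_{n}.png',c['pixels'])
E
python3 d.py
```

```text
t 13.1 tcp [ 0.6054 -0.0733  0.0492] q6 1.391 y ang -88.9 rho 36.0 off 9.7 tilt [-0. -0. -1.] F [-0.   0.2 -0.1]
scene [(32, np.float64(41.2)), (30, np.float64(40.9)), (36, np.float64(40.4)), (28, np.float64(40.3))]
  line [(34, 64), (32, 63), (36, 61), (30, 60)]
side [(32, np.float64(39.4)), (28, np.float64(39.2)), (30, np.float64(39.2)), (34, np.float64(38.5))]
  line [(30, 93), (32, 93), (28, 87), (34, 84)]
wrist [(28, np.float64(41.7)), (26, np.float64(41.7)), (24, np.float64(41.4)), (20, np.float64(41.0))]
  line [(60, 96), (62, 96), (64, 95), (58, 94)]
```

The dial detector agrees across the scene and side views: exactly one click (30°). I'll go on for two more clicks.

Request:
play_rows(
  turn=[
    [0,0,3],
    [0,0,3],
    [0,0,3],
    [0,0,3],
    [0,0,3],
  ],
  travel=[
    [-0.19,0.046,0],
    [-0.19,0.046,0],
    [-0.19,0.046,0],
    [-0.19,0.046,0],
    [-0.19,0.046,0],
  ],
  fingers=[0,0,0,0,0],
)

```text
time: 13.75
tcp_pos: [0.5968, -0.0749, 0.0494]
tool_rot: [0.992, -0.123, 0.001, 0.0]
ft_force: [3.0, -2.0, -1.9]
opening: 0.0005
gripper_force: 1.7
```

Request:
play_rows(
  turn=[
    [0,0,3],
    [0,0,3],
    [0,0,3],
    [0,0,3],
    [0,0,3],
  ],
  travel=[
    [-0.19,0.046,0],
    [-0.19,0.046,0],
    [-0.19,0.046,0],
    [-0.19,0.046,0],
    [-0.19,0.046,0],
  ],
  fingers=[0,0,0,0,0],
)

```text
time: 14.25
tcp_pos: [0.5861, -0.0737, 0.0493]
tool_rot: [0.968, -0.251, 0.0, 0.0]
ft_force: [-0.2, -0.2, 0.4]
opening: 0.0
gripper_force: 0.0
```

```bash
python3 f.py; python3 d.py
```

```text
t 14.25 tcp [ 0.5861 -0.0737  0.0493] q6 0.857 y ang -119.1 rho 36.0 off 9.8 tilt [ 0. -0. -1.] F [-0.2 -0.2  0.4]
scene [(64, np.float64(26.0)), (106, np.float64(25.7)), (76, np.float64(25.6)), (114, np.float64(25.1))]
  line [(0, 88), (2, 87), (32, 83), (-2, 83)]
side [(110, np.float64(32.0)), (106, np.float64(31.7)), (114, np.float64(30.6)), (104, np.float64(30.5))]
  line [(106, 56), (108, 55), (104, 55), (110, 53)]
wrist [(62, np.float64(40.3)), (60, np.float64(40.1)), (58, np.float64(39.9)), (56, np.float64(39.7))]
  line [(92, 106), (90, 106), (94, 105), (96, 104)]
```

Request:
play_rows(
  turn=[
    [0,0,3],
    [0,0,3],
    [0,0,3],
    [0,0,3],
    [0,0,3],
  ],
  travel=[
    [-0.19,0.046,0],
    [-0.19,0.046,0],
    [-0.19,0.046,0],
    [-0.19,0.046,0],
    [-0.19,0.046,0],
  ],
  fingers=[0,0,0,0,0],
)

```text
time: 14.9
tcp_pos: [0.5775, -0.0706, 0.0493]
tool_rot: [0.927, -0.375, 0.0, 0.0]
ft_force: [2.1, -2.9, -2.6]
opening: 0.0002
gripper_force: 1.8
```

Request:
play_rows(
  turn=[
    [0,0,3],
    [0,0,3],
    [0,0,3],
    [0,0,3],
    [0,0,3],
  ],
  travel=[
    [-0.19,0.046,0],
    [-0.19,0.046,0],
    [-0.19,0.046,0],
    [-0.19,0.046,0],
    [-0.19,0.046,0],
  ],
  fingers=[0,0,0,0,0],
)

```text
time: 15.4
tcp_pos: [0.5693, -0.0644, 0.0493]
tool_rot: [0.87, -0.492, 0.0, 0.0]
ft_force: [0.5, -0.4, -0.2]
opening: 0.0005
gripper_force: 0.0
```

```bash
python3 f.py; python3 d.py
```

```text
t 15.4 tcp [ 0.5693 -0.0644  0.0493] q6 0.312 y ang -149.0 rho 35.9 off 9.8 tilt [ 0. -0. -1.] F [ 0.5 -0.4 -0.2]
scene [(118, np.float64(25.7)), (116, np.float64(25.7)), (120, np.float64(25.6)), (122, np.float64(25.3))]
  line [(88, 98), (90, 96), (68, 93), (66, 92)]
side [(98, np.float64(50.0)), (106, np.float64(50.0)), (96, np.float64(50.0)), (104, np.float64(49.9))]
  line [(100, 115), (98, 115), (96, 112), (102, 110)]
wrist [(90, np.float64(45.7)), (88, np.float64(45.6)), (86, np.float64(45.5)), (84, np.float64(45.4))]
  line [(122, 107), (120, 107), (126, 105), (124, 104)]
```

Three clicks (wrist 90°, scene line 88-90°). Now the fourth, finishing at -178.

Request:
play_rows(
  turn=[
    [0,0,3],
    [0,0,3],
    [0,0,3],
    [0,0,3],
    [0,0,3],
  ],
  travel=[
    [-0.19,0.046,0],
    [-0.19,0.046,0],
    [-0.19,0.046,0],
    [-0.19,0.046,0],
    [-0.19,0.046,0],
  ],
  fingers=[0,0,0,0,0],
)

```text
time: 16.05
tcp_pos: [0.5632, -0.0573, 0.0493]
tool_rot: [0.799, -0.602, 0.0, 0.0]
ft_force: [0.6, -3.8, 0.3]
opening: 0.0005
gripper_force: 1.7
```

Request:
play_rows(
  turn=[
    [0,0,3],
    [0,0,3],
    [0,0,3],
    [0,0,2],
    [0,0,0],
  ],
  travel=[
    [-0.19,0.046,0],
    [-0.19,0.046,0],
    [-0.19,0.046,0],
    [-0.127,0.032,0],
    [0,0,0],
  ],
  fingers=[0,0,0,0,0],
)

```text
time: 16.55
tcp_pos: [0.5601, -0.0503, 0.0493]
tool_rot: [0.738, -0.675, 0.0, -0.0]
ft_force: [-0.7, -0.2, 0.8]
opening: 0.0006
gripper_force: 0.0
```

```bash
python3 f.py; python3 d.py
```

```text
t 16.55 tcp [ 0.5601 -0.0503  0.0493] q6 -0.17 y ang -174.9 rho 35.9 off 9.6 tilt [ 0. -0. -1.] F [-0.7 -0.2  0.8]
scene [(126, np.float64(30.3)), (120, np.float64(29.6)), (122, np.float64(29.2)), (128, np.float64(29.0))]
  line [(118, 115), (120, 109), (116, 105), (122, 95)]
side [(142, np.float64(51.3)), (138, np.float64(51.3)), (140, np.float64(51.2)), (136, np.float64(51.0))]
  line [(34, 66), (6, 65), (32, 65), (4, 65)]
wrist [(120, np.float64(45.0)), (118, np.float64(44.9)), (116, np.float64(44.7)), (114, np.float64(44.6))]
  line [(120, 94), (118, 90), (148, 77), (-8, 76)]
```

Four clicks: the scene view, the wrist view and the white line all give 118-120°, and the force is zero. I'll lift straight out and go over the key.

Request:
play_rows(
  turn=[
    [0,0,0],
    [0,0,0],
    [0,0,0],
    [0,0,0],
    [0,0,0],
  ],
  travel=[
    [0,0,-2],
    [0,0,-3],
    [0,0,-1.5],
    [0,0,0],
    [0,0,0],
  ],
  fingers=[0,0,0,0,0],
)

```text
time: 17.2
tcp_pos: [0.56, -0.0502, 0.1143]
tool_rot: [0.738, -0.675, 0.0, -0.0]
ft_force: [0.3, -0.3, -0.7]
opening: -0.0
gripper_force: 0.0
```

Request:
play_rows(
  turn=[
    [0,0,0],
    [0,0,0],
    [0,0,0],
    [0,0,0],
    [0,0,0],
  ],
  travel=[
    [3.2,-0.3,0],
    [3.2,-0.3,0],
    [3.2,-0.3,0],
    [3.2,-0.3,0],
    [0,0,0],
  ],
  fingers=[0,0,0,0,0],
)

```text
time: 17.7
tcp_pos: [0.5825, -0.1797, 0.1124]
tool_rot: [0.737, -0.676, -0.001, 0.001]
ft_force: [0.3, -0.0, 0.0]
opening: 0.0002
gripper_force: 0.0
```

Request:
play_rows(
  turn=[
    [0,0,0],
    [0,0,0],
    [0,0,0],
    [0,0,0],
    [0,0,0],
  ],
  travel=[
    [0,0,2],
    [0,0,1.5],
    [0,0,0.8],
    [0,0,0],
    [0,0,0],
  ],
  fingers=[0,0,0,0,0],
)

```text
time: 18.2
tcp_pos: [0.5832, -0.1766, 0.0713]
tool_rot: [0.738, -0.675, -0.0, 0.0]
ft_force: [-0.1, -0.4, 0.2]
opening: 0.0003
gripper_force: 0.0
```

```bash
python3 f.py; python3 d.py
```

```text
t 18.2 tcp [ 0.5832 -0.1766  0.0713] q6 0.061 y ang -175.0 rho 24.0 off 137.5 tilt [-0. -0. -1.] F [-0.1 -0.4  0.2]
scene [(120, np.float64(54.4)), (116, np.float64(54.1)), (124, np.float64(53.6)), (122, np.float64(53.5))]
  line [(118, 120), (120, 113), (116, 109), (122, 98)]
side [(64, np.float64(15.6)), (62, np.float64(15.6)), (60, np.float64(15.5)), (58, np.float64(15.4))]
  line [(118, 185), (116, 181), (120, 166), (114, 157)]
wrist [(-10, np.float64(18.2)), (-8, np.float64(18.0)), (144, np.float64(17.8)), (-6, np.float64(17.7))]
  line [(106, 118), (108, 118), (114, 118), (120, 118)]
```

The dial rests at 120°. Now the key: I'll descend with the force checked.

Request:
play_rows(
  turn=[
    [0,0,0],
    [0,0,0],
    [0,0,0],
    [0,0,0],
    [0,0,0],
  ],
  travel=[
    [0,0,0.5],
    [0,0,0.5],
    [0,0,0.5],
    [0,0,0],
    [0,0,0],
  ],
  fingers=[0,0,0,0,0],
)

```text
time: 18.85
tcp_pos: [0.583, -0.1768, 0.056]
tool_rot: [0.737, -0.676, -0.0, 0.0]
ft_force: [0.8, 0.5, 0.5]
opening: 0.0002
gripper_force: 0.0
```

Request:
play_rows(
  turn=[
    [0,0,0],
    [0,0,0],
    [0,0,0],
    [0,0,0],
    [0,0,0],
  ],
  travel=[
    [0,0,0.1],
    [0,0,0.1],
    [0,0,0.1],
    [0,0,0],
    [0,0,0],
  ],
  fingers=[0,0,0,0,0],
)

```text
time: 19.35
tcp_pos: [0.5833, -0.1768, 0.0535]
tool_rot: [0.737, -0.676, 0.0, -0.0]
ft_force: [0.2, 0.0, 2.0]
opening: 0.0005
gripper_force: 0.8
```

Request:
play_rows(
  turn=[
    [0,0,0],
    [0,0,0],
    [0,0,0],
    [0,0,0],
    [0,0,0],
  ],
  travel=[
    [0,0,0.1],
    [0,0,0.1],
    [0,0,0.1],
    [0,0,0],
    [0,0,0],
  ],
  fingers=[0,0,0,0,0],
)

```text
time: 19.85
tcp_pos: [0.5832, -0.1768, 0.0504]
tool_rot: [0.737, -0.676, 0.0, -0.0]
ft_force: [-0.7, 0.8, 2.9]
opening: 0.0003
gripper_force: 1.7
```

Request:
play_rows(
  turn=[
    [0,0,0],
    [0,0,0],
    [0,0,0],
    [0,0,0],
    [0,0,0],
  ],
  travel=[
    [0,0,0.1],
    [0,0,0.1],
    [0,0,0],
    [0,0,0],
    [0,0,0],
  ],
  fingers=[0,0,0,0,0],
)

```text
time: 20.35
tcp_pos: [0.5833, -0.1768, 0.0484]
tool_rot: [0.737, -0.676, 0.0, -0.0]
ft_force: [-0.9, 0.1, 4.7]
opening: 0.0006
gripper_force: 2.3
```

Request:
play_rows(
  turn=[
    [0,0,0],
    [0,0,0],
    [0,0,0],
    [0,0,0],
    [0,0,0],
  ],
  travel=[
    [0,0,0.05],
    [0,0,0.05],
    [0,0,0],
    [0,0,0],
    [0,0,0],
  ],
  fingers=[0,0,0,0,0],
)

```text
time: 20.85
tcp_pos: [0.5833, -0.1768, 0.048]
tool_rot: [0.737, -0.676, 0.0, -0.0]
ft_force: [-1.1, 1.0, 9.8]
opening: 0.0003
gripper_force: 4.7
```

The force jumps to 10 N while the travel stops (0.0484 to 0.0480), so the key is on its stop after about 6 mm. I'll release it and lift away.

Request:
play_rows(
  turn=[
    [0,0,0],
    [0,0,0],
    [0,0,0],
    [0,0,0],
    [0,0,0],
  ],
  travel=[
    [0,0,-0.5],
    [0,0,-1],
    [0,0,-2.5],
    [0,0,-4],
    [0,0,-4],
  ],
  fingers=[0,0,0,0,0],
)

```text
time: 21.35
tcp_pos: [0.582, -0.1767, 0.168]
tool_rot: [0.737, -0.676, -0.001, 0.001]
ft_force: [2.0, -0.1, 0.0]
opening: 0.0007
gripper_force: 0.0
```

Request:
play_rows(
  turn=[
    [0,0,0],
    [0,0,0],
    [0,0,0],
    [0,0,0],
    [0,0,0],
  ],
  travel=[
    [0,0,0],
    [0,0,0],
    [0,0,0],
    [0,0,0],
    [0,0,0],
  ],
  fingers=[0,0,0,0,0],
)

```text
time: 21.85
tcp_pos: [0.5825, -0.1767, 0.1661]
tool_rot: [0.737, -0.676, -0.001, 0.001]
ft_force: [-0.3, -0.1, -0.6]
opening: 0.0006
gripper_force: 0.0
```

```bash
python3 f.py; python3 d.py; python3 - <<'E'
from h import *
c=manip.camera('scene');T=pose(c)
for q,z in(('rack',.11),('dishes',.034),('vial',.075)):
    for d in manip.look_for(c,q)[:1]: print(q,np.round(d['extent']))
print(manip.finish_job())
E
```

```text
t 21.85 tcp [ 0.5825 -0.1767  0.1661] q6 0.061 y ang -175.0 rho 24.6 off 137.6 tilt [-0.002  0.    -1.   ] F [-0.3 -0.1 -0.6]
scene [(120, np.float64(51.4)), (118, np.float64(51.3)), (114, np.float64(51.0)), (116, np.float64(51.0))]
  line [(118, 118), (120, 112), (116, 108), (122, 99)]
side [(130, np.float64(77.0)), (132, np.float64(76.7)), (128, np.float64(76.5)), (126, np.float64(76.3))]
  line [(26, 110), (24, 109), (28, 108), (22, 106)]
wrist [(126, np.float64(23.7)), (128, np.float64(22.9)), (124, np.float64(22.5)), (122, np.float64(22.3))]
  line [(148, 82), (146, 81), (144, 80), (142, 80)]
rack [250. 260.  57.  62.]
dishes [284. 191.  35.  29.]
the job is handed in; nothing more can be done
None
```

I turned the dial clockwise four clicks (it reads 120°), then pressed the key to its stop at about 10 N and released it, and handed the job in at about 22 s. The rack and dishes show no shift; the vial was not detected in the last check, but the arm was never lowered near it.

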